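# Uncap the gas point beside the microscope

## Task

Get the gas point on the microscope's side of the twin gas panel ready for its hose: first shut that line by sliding its shut-off sleeve all the way to the stop at the end away from the capped outlet, then unscrew that line's cap and lift it off. One outlet has a left-hand thread and the other a right-hand thread and nothing shows which, so find out by trying it which way the cap loosens. Finish still holding the cap in the gripper, mouth down and still, about 10 cm above where it sat, and leave the other line and the other things on the bench as they are.

Things in the scene. Friction and masses are not known exactly. Their poses are not given: they have to be found in the camera images.
- panel: twin gas panel: fixed steel plate 260 (x) x 270 (y) x 12 mm; origin under its centre at bench height. Two lines run along its x axis, left at y +75 mm, right at y -75 mm: capped outlet at x -75 mm, sleeve centre at x 24 to 52 mm. The line meant is the one on the microscope's side (panel +y or -y). Highest parts: cap tops at 128 mm; sleeve tops 75 mm
- outlet_left (a point): centre of the left line's shoulder, where its cap's rim sits, 92 mm above the bench; fixed to the panel. A spigot 24 mm tall with a coarse two-start thread stands on it, inside the cap. One outlet is right-hand (loosens counter-clockwise seen from above), the other left-hand (clockwise); which is which changes from start to start and cannot be seen
- outlet_right (a point): the same for the right line; its thread hand is always opposite to the left one's
- cap_left_mid (a point): left line's cap: loose, brass, knurled, round, 44 mm across, 36 mm tall, closed on top, about 0.22 kg; point on its axis half-way up (18 mm over the shoulder when seated), z up along the axis. Seated, it has 2 to 8 degrees of play; turned the tightening way it then stops hard and the fingers slip round it. How it loosens: see cap_right_mid
- cap_right_mid (a point): right line's cap, just the same. Turned the loosening way either cap runs with hardly any resistance, need not rise meanwhile, is free after about 60 degrees and stops again at about 120, so turn it about 90. It then lifts straight off, clear after 21 mm; before that it lifts only 1 to 5 mm
- sleeve_left (a joint): position of the left line's shut-off sleeve along the panel's x axis: 0 at the end towards the outlet (open), 0.028 m at the stop at the far end, away from the outlet (shut). Slides with about 3 N of friction and stays where it is left
- sleeve_right (a joint): the same for the right line
- sleeve_left_mid (a point): centre of the left line's shut-off sleeve, on the pipe's axis 55 mm above the bench: an aluminium sleeve 44 mm long along the panel's x axis, 33 mm in diameter with a 39 mm flange, 6 mm long, at each end; moves with the sleeve
- sleeve_right_mid (a point): the same for the right line
- microscope_base (a point): the stereo microscope, white, 270 (x) x 200 (y) mm base and about 380 mm tall, fixed, standing towards the far left or far right of the bench, eyepieces to the robot; the point is on the top of its base, 58 mm above the bench, at the middle of the front edge (nearest the robot); the base reaches 270 mm back from there
- petri_dish: a glass dish 90 mm across and 14 mm high, loose, in front of the panel; origin under its centre
- forceps: steel forceps 120 mm long and 8 mm high, loose, in front of the panel; origin at their middle, on the bench
- spanner: a steel spanner 150 mm long lying on the panel's plate between the two lines; origin at its middle, on the plate
- specimen_jar: a lidded jar 52 mm across and 68 mm tall, loose, to the left of the panel; origin under its centre
- beaker: an open glass beaker 60 mm across and 75 mm tall, loose, to the right of the panel; origin under its centre
There are look-alikes about, which are no part of the job. What is shaped like the part that bears cap_right_mid but purple is not meant. What is shaped like the part that bears cap_left_mid but red is not meant.

How it is judged:
By the outcome, as a careful person would: the job done as asked, in the order asked, and still so for the second after the job is handed in, while the arm keeps its last pose, push and grip.
It also fails if it takes over 54 s, if anything falls off the work surface, if the arm or the gripper's body presses on something with over 40 N, if the wrist force passes 120 N, or if a joint passes its speed limit or range.

## Robot

A 6-joint arm with a two-finger parallel gripper is mounted at the origin on the work surface. World frame = base frame: x ahead of the robot, y to its left, z up, the work surface at z = 0. Lengths are in m, angles in rad, forces in N, time in s.
With the tool pointing down it reaches from about 0.35 to 0.975 m from the base axis. Payload 17.4 kg.
Tool frame: the origin (TCP) lies at the very end of the fingers, on their centre line; the grasp point (between the pads) lies 19 mm behind it (arm.grasp_offset is the distance from the TCP to the grasp point, in m); z points along the fingers, y is the line along which they close (so a half turn about z gives the same grasp; the last joint's range is limited). The gripper opens to 85 mm and grips with 20 to 120 N. Pads are 22 mm wide; open, the fingers measure 114 mm over their backs; the gripper's body (76 mm by 85 mm) begins 54 mm behind the grasp point. The pads swing forward as they close: fully open they stand 13 mm farther back than shut.
Start: joints at [1.18, 0.116, 1.442, -0, 1.584, -0.038], TCP at [0.233, 0.633, 0.231] pointing down, gripper open.
Joint ranges: [-2.83, 2.83], [-0.83, 2.19], [0.07, 2.5], [-1.14, 4.28], [0.01, 3], [-2.97, 2.97]. Speed limits (rad/s): [1.89, 1.89, 2.22, 3.14, 3.14, 3.14].

## Interface

Orientations are given as a unit quaternion [w, x, y, z].
In Python, from rig import readout, viewer, arm gives the robot as it stands. The module is installed in compiled form; this text tells all that it offers.
- The arm moves only by the tool jog_arm, never from a script. Its argument "series" is a list of rows, each an object with "fingers": the opening, from 0 (shut) to 1 (fully open); "xyz": the shift along the tool's x, y, z in units of 0.075 m (1.0 is 0.075 m), a list of three; "rot": the turn, a rotation vector about the tool's x, y, z in units of 2 rad (1.0 is 2 rad), a list of three. In form: [{"fingers": fingers, "xyz": [tx, ty, tz], "rot": [ax, ay, az]}, ...]. A call has exactly 8 rows; each row shifts and turns the commanded pose from where the row before left it, along the tool's axes as they then stand; what a row does not reach is not made up. A row lasts 1/8 s, in which the tool goes at most 62.5 mm and 10.7 degrees, less where a joint would pass 70% of its speed; a pose out of reach is approached as far as the arm can. A call with a number of a shift or a turn outside -1 to 1 is refused whole. A call with a gripper value outside its range is refused whole. The fingers move at their own pace and stop on an object; "squeeze" is the grip in N (left out, the last holds). Time passes only in rows, so rows that do not move let the fingers close, or fill a call up. It gives the time, the measured TCP pose, the force, the opening and the grip force at its end, in the units of the state.
- readout.observe(): the state, without advancing time (a new reading comes with each control period).
- viewer.grab_frame(name): name is "scene" or "top"; returns the picture (420x560x3 uint8, red, green, blue); there is no depth.
- viewer.camera_model(name): a dict with "mtx" (3x3 intrinsics, pixels), "position" and "rotation" of the camera in the world. Camera axes: x right, y up, looking along -z (the intrinsics and any distortion apply to the point x, -y, -z); pixel columns grow to the right and rows downward; lengths in m; the calibration is good to about 2 mm. A picture is of the moment at which its call begins. camera_model takes no time and is no camera call.
- arm.job_done(): hands the job in; it is judged then, once.
The state is a dict: "t": time; "joints": joint angles; "joint_velocities": joint speeds; "effort": joint torques, N m; "tool_pos": TCP position; "tcp_rot": TCP orientation; "wrist_force": force on the tool from outside, world axes, zero at the start; "wrist_torque": the same for the moment, N m; "opening": opening from 0.0 (shut) to 1.0 (fully open); "grasp_force": force on a finger pad.
Only numpy, scipy, OpenCV 4.12 (cv2) and the standard library are available. Lean on these libraries where they do the work, as an engineer would, in place of code of your own. Each camera call takes 0.05 s, during which the arm holds its last target. There are 200 camera calls.

## Working session

There is one attempt and no reset: what is moved stays moved. The work goes in short steps, Python scripts to look and compute and a tool call to move; the robot and the scene stay as the last step left them, time stands still between calls to the robot, and variables do not carry over. Pictures are saved under pics/ and viewed, at most 10 in all, crops included, and the job is handed in when it is done.

Besides the shell and the picture viewer there is one more tool, called after "Emit:" by a JSON object that holds its "fn" and its "kwargs", one argument or row to a line. jog_arm: Moves the arm, as the interface text tells. Shifts and turns lie within -1 to 1; 1 stands for 0.075 m of shift or 2 rad of turn. Its arguments: {"type":"object","properties":{"series":{"type":"array"},"squeeze":{"type":"number"}},"required":["series"]}

```bash
mkdir -p pics; python3 - <<'E'
from rig import readout, viewer, arm
import cv2
for n in("scene","top"):
    cv2.imwrite(f"pics/{n}0.png",viewer.grab_frame(n)[:,:,::-1]); m=viewer.camera_model(n); print(n,m)
print(readout.observe(), arm.grasp_offset)
E
```

```text
scene {'mtx': array([[537.42221064,   0.        , 277.28650086],
       [  0.        , 537.42221064, 210.69552753],
       [  0.        ,   0.        ,   1.        ]]), 'position': array([0.9729035 , 0.92470486, 0.98740053]), 'rotation': array([0.20877826, 0.09347771, 0.40835558, 0.88369637])}
top {'mtx': array([[486.35351622,   0.        , 283.71737002],
       [  0.        , 486.35351622, 211.53265757],
       [  0.        ,   0.        ,   1.        ]]), 'position': array([ 0.30505314, -0.00745272,  1.33599825]), 'rotation': array([-0.69773379, -0.05529142,  0.06075104,  0.71163174])}
{'t': 0.1, 'joints': array([ 1.18021772e+00,  1.16479614e-01,  1.44217508e+00,  1.81098437e-05,
        1.58402946e+00, -3.78159176e-02]), 'joint_velocities': array([-0.00194186, -0.00213541, -0.00170938, -0.00013487, -0.00094443,
       -0.00012732]), 'effort': array([ 3.50898379e-03, -7.33665991e+01, -6.33788896e+01,  4.53831217e-05,
        5.16770873e-03, -3.84816974e-05]), 'tool_pos': array([0.23315688, 0.6332754 , 0.23062248]), 'tcp_rot': array([-1.24853723e-04,  1.75468076e-01,  9.84484970e-01, -5.31354170e-04]), 'wrist_force': array([ 0.1189363 , -0.15752503, -0.32146361]), 'wrist_torque': array([ 0.00101536, -0.02268184,  0.0410414 ]), 'grasp_force': 0.0, 'opening': 0.9979329003339882} 0.0187
```

View pics/scene0.png

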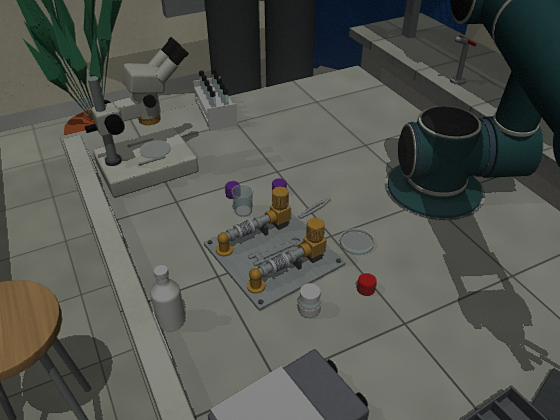

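View pics/top0.png

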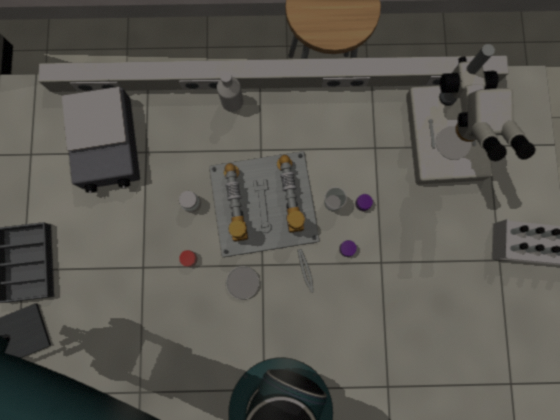

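The top picture shows the microscope at right (460,120), which is world −y, so the right line is meant. Candidates for the cap are brass (296,219), which is on the microscope's side; brass (238,229), the other line; purple (364,202) and (348,248); red (188,259); and the far brass elbows (285,160) and (230,170). I choose (296,219) with its sleeve at (290,188), and check that in a crop.

```bash
python3 - <<'E'
import cv2
a=cv2.imread("pics/top0.png")[140:265,205:330]; b=cv2.imread("pics/scene0.png")[180:310,200:350]
cv2.imwrite("pics/top1.png",cv2.resize(cv2.convertScaleAbs(a,alpha=1.5),None,fx=4.8,fy=4.8,interpolation=2))
cv2.imwrite("pics/scene1.png",cv2.resize(cv2.convertScaleAbs(b,alpha=1.5),None,fx=4.5,fy=4.5,interpolation=2))
E
```

```text
(no output)
```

View pics/top1.png

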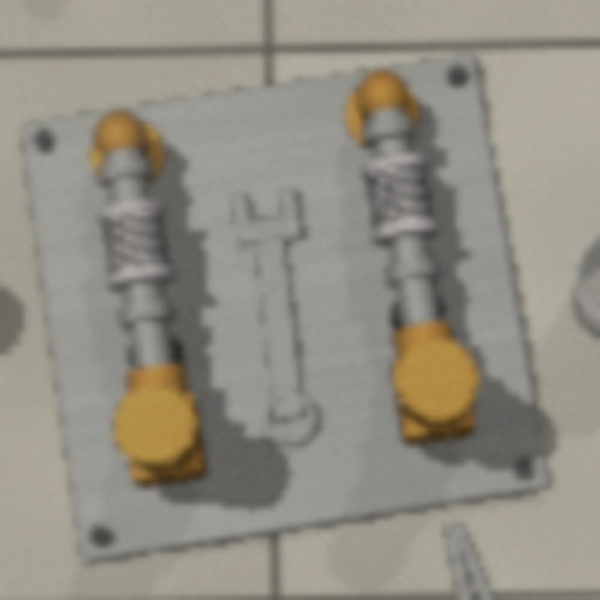

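View pics/scene1.png

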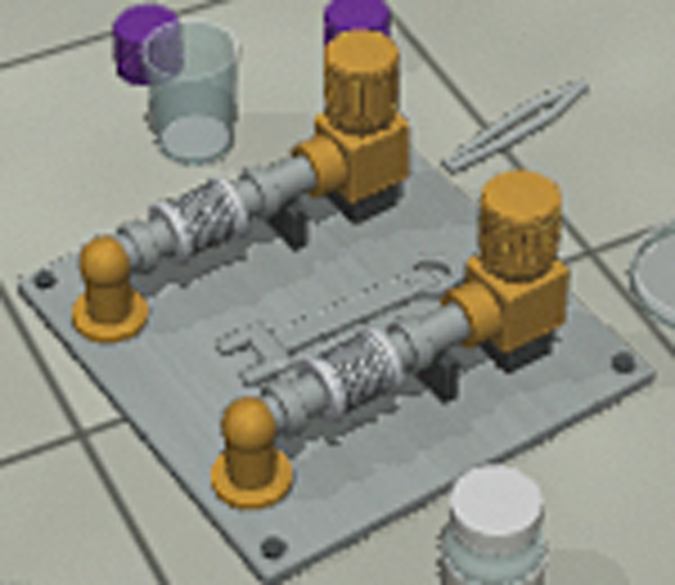

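The crop confirms it: right cap top at (435,381) in the top crop, right sleeve between (395,158) and (408,236), brass and knurled. The sleeve's outer flange looks short of the far stop collar.

```bash
cat > h.py <<'E'
import numpy as np
from scipy.spatial.transform import Rotation as R
from rig import readout, viewer
def ray(n,uv,z):
    m=viewer.camera_model(n); K=np.array(m["mtx"]); q=m["rotation"]
    d=np.linalg.solve(K,[uv[0],uv[1],1.]); d=R.from_quat([q[1],q[2],q[3],q[0]]).apply(d*[1,-1,-1])
    p=np.array(m["position"]); return (p+d*(z-p[2])/d[2])[:2]
def proj(n,P):
    m=viewer.camera_model(n); q=m["rotation"]
    c=R.from_quat([q[1],q[2],q[3],q[0]]).inv().apply(np.array(P)-m["position"])*[1,-1,-1]
    v=np.array(m["mtx"])@c; return v[:2]/v[2]
def rot():
    q=readout.observe()["tcp_rot"]; return R.from_quat([q[1],q[2],q[3],q[0]])
E
python3 - <<'E'
from h import *
t=lambda u,v,z:ray("top",(205+(u+.5)/4.8-.5,140+(v+.5)/4.8-.5),z)
s=lambda u,v,z:ray("scene",(200+(u+.5)/4.5-.5,180+(v+.5)/4.5-.5),z)
S=[t(44,141,.012),t(457,76,.012),t(523,467,.012),t(102,537,.012)]
c=np.mean(S,0); e=(S[0]-S[3]+S[1]-S[2]); yaw=np.arctan2(e[1],e[0]); print("centre",c,"yaw",yaw,np.degrees(yaw))
e2=(S[0]-S[1]+S[3]-S[2]); print(np.degrees(np.arctan2(-e2[0],e2[1])))
cr,cl=t(435,381,.128),t(155,425,.128); d=cl-cr; print("caps",cr,cl,np.degrees(np.arctan2(-d[0],d[1])),np.linalg.norm(d))
print("caps scene",s(361,52,.128),s(521,196,.128))
x=np.array([np.cos(yaw),np.sin(yaw)]); y=np.array([-x[1],x[0]])
for n,u,v in(("out",395,158),("in",408,236)):
    p=t(u,v,.062); print("sleeve",n,p,(p-c)@x,(p-c)@y)
print("pred cap", c-.075*x-.075*y)
print("other", [((p:=t(*a,.062))-c)@x for a in((132,205),(140,280))])
print(rot().as_matrix())
E
```

```text
centre [0.55056911 0.03607216] yaw 0.14030060835126879 8.038632721645612
8.256298295756972
caps [ 0.48571555 -0.04737642] [0.46535021 0.09913522] 7.913491341922786 0.14792027244089143
caps scene [ 0.4880172  -0.04566498] [0.46733289 0.10314283]
sleeve out [ 0.62240152 -0.0301771 ] 0.06186223596981812 -0.07564339312915722
sleeve in [ 0.57759754 -0.03647336] 0.0166180292617791 -0.07561236321900738
pred cap [ 0.48679411 -0.04867895]
other [np.float64(0.058506117300695916), np.float64(0.01558318228839378)]
[[-9.38421877e-01  3.45491235e-01 -4.32304616e-04]
 [ 3.45491501e-01  9.38421344e-01 -1.00240470e-03]
 [ 5.93618393e-05 -1.09003607e-03 -9.99999404e-01]]
```

Emit:
{"fn": "jog_arm", "kwargs": {
  "series": [
    {"fingers": 0.8,"xyz": [-0.5,-0.43,0],"rot": [0,0,0]},
    {"fingers": 0.8,"xyz": [-0.5,-0.43,0],"rot": [0,0,0]},
    {"fingers": 0.8,"xyz": [-0.5,-0.43,0],"rot": [0,0,0]},
    {"fingers": 0.8,"xyz": [-0.5,-0.43,0],"rot": [0,0,0]},
    {"fingers": 0.8,"xyz": [-0.5,-0.43,0],"rot": [0,0,0]},
    {"fingers": 0.8,"xyz": [-0.5,-0.43,0],"rot": [0,0,0]},
    {"fingers": 0.8,"xyz": [-0.5,-0.43,0],"rot": [0,0,0]},
    {"fingers": 0.8,"xyz": [-0.5,-0.43,0],"rot": [0,0,0]}
  ],
  "squeeze": 30
}}

```text
t: 1.1
tool_pos: [0.4261, 0.2861, 0.2312]
tcp_rot: [-0.0, 0.175, 0.984, -0.0]
wrist_force: [0.6, 0.7, 0.7]
opening: 0.803
grasp_force: 0.0
```

Emit:
{"fn": "jog_arm", "kwargs": {
  "series": [
    {"fingers": 0.8,"xyz": [-0.52,-0.456,0],"rot": [0,0,0]},
    {"fingers": 0.8,"xyz": [-0.52,-0.456,0],"rot": [0,0,0]},
    {"fingers": 0.8,"xyz": [-0.52,-0.456,0],"rot": [0,0,0]},
    {"fingers": 0.8,"xyz": [-0.52,-0.456,0],"rot": [0,0,0]},
    {"fingers": 0.8,"xyz": [-0.52,-0.456,0],"rot": [0,0,0]},
    {"fingers": 0.8,"xyz": [-0.52,-0.456,0],"rot": [0,0,0]},
    {"fingers": 0.8,"xyz": [-0.52,-0.456,0],"rot": [0,0,0]},
    {"fingers": 0.8,"xyz": [0,0,0],"rot": [0,0,0]}
  ]
}}

```text
t: 2.1
tool_pos: [0.5998, -0.034, 0.2302]
tcp_rot: [-0.001, 0.177, 0.984, -0.0]
wrist_force: [-0.7, 0.5, -0.3]
opening: 0.801
grasp_force: 0.0
```

Emit:
{"fn": "jog_arm", "kwargs": {
  "series": [
    {"fingers": 0.8,"xyz": [0,0,0.3],"rot": [0,0,-0.082]},
    {"fingers": 0.8,"xyz": [0,0,0.3],"rot": [0,0,-0.082]},
    {"fingers": 0.8,"xyz": [0,0,0.3],"rot": [0,0,-0.082]},
    {"fingers": 0.8,"xyz": [0,0,0.3],"rot": [0,0,0]},
    {"fingers": 0.8,"xyz": [0,0,0],"rot": [0,0,0]},
    {"fingers": 0.8,"xyz": [0,0,0],"rot": [0,0,0]},
    {"fingers": 0.8,"xyz": [0,0,0],"rot": [0,0,0]},
    {"fingers": 0.8,"xyz": [0,0,0],"rot": [0,0,0]}
  ]
}}

```text
t: 3.1
tool_pos: [0.5993, -0.0313, 0.142]
tcp_rot: [0.0, -0.069, 0.998, -0.0]
wrist_force: [-0.5, 0.5, -0.8]
opening: 0.8
grasp_force: 0.0
```

```bash
python3 - <<'E'
from h import *
import cv2
o=readout.observe(); r=rot(); y=r.as_matrix()[:,1]; print(o["tool_pos"],np.degrees(np.arctan2(y[1],y[0])),o["joints"])
i=viewer.grab_frame("scene")[:,:,::-1]; cv2.imwrite("pics/s2.png",cv2.resize(cv2.convertScaleAbs(i[150:300,180:350],alpha=1.5),None,fx=4,fy=4,interpolation=2))
f=lambda P:(proj("scene",P)-[180,150])*4
print("tcp",f(o["tool_pos"]),"sleeve",f([.600,-.0333,.055]))
E
```

```text
[ 0.59933334 -0.03134739  0.14202496] 97.94089881024065 [-9.47682507e-02 -8.69115827e-03  1.71682729e+00  2.11491314e-05
  1.43245244e+00 -1.80416242e+00]
tcp [248.49142972 210.28855853] sleeve [252.78170075 312.99240018]
```

View pics/s2.png

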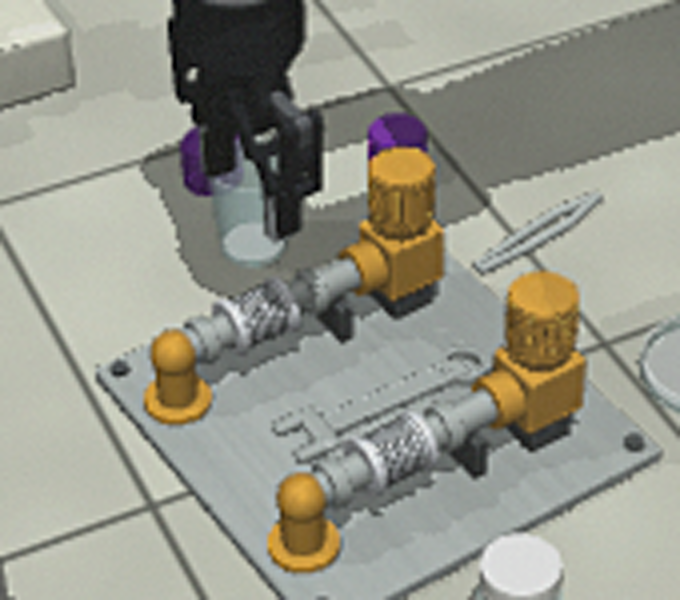

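The fingers straddle the right line's sleeve, which is centred near (257,310), within a pixel or so of the prediction. I go down and grip.

Emit:
{"fn": "jog_arm", "kwargs": {
  "series": [
    {"fingers": 0.8,"xyz": [0,-0.027,0.25],"rot": [0,0,0]},
    {"fingers": 0.8,"xyz": [0,0,0.3],"rot": [0,0,0]},
    {"fingers": 0.8,"xyz": [0,0,0.3],"rot": [0,0,0]},
    {"fingers": 0.8,"xyz": [0,0,0.3],"rot": [0,0,0]},
    {"fingers": 0.8,"xyz": [0,0,0.22],"rot": [0,0,0]},
    {"fingers": 0.8,"xyz": [0,0,0],"rot": [0,0,0]},
    {"fingers": 0.3,"xyz": [0,0,0],"rot": [0,0,0]},
    {"fingers": 0.3,"xyz": [0,0,0],"rot": [0,0,0]}
  ]
}}

```text
t: 4.15
tool_pos: [0.5998, -0.033, 0.0396]
tcp_rot: [0.001, -0.07, 0.998, 0.0]
wrist_force: [-8.5, 42.1, 17.4]
opening: 0.383
grasp_force: 22.1
```

Emit:
{"fn": "jog_arm", "kwargs": {
  "series": [
    {"fingers": 0.3,"xyz": [0,0,0],"rot": [0,0,0]},
    {"fingers": 0.3,"xyz": [0,0,0],"rot": [0,0,0]},
    {"fingers": 0.3,"xyz": [0,0,0],"rot": [0,0,0]},
    {"fingers": 0.3,"xyz": [0,0,0],"rot": [0,0,0]},
    {"fingers": 0.3,"xyz": [0,0,0],"rot": [0,0,0]},
    {"fingers": 0.3,"xyz": [0,0,0],"rot": [0,0,0]},
    {"fingers": 0.3,"xyz": [0,0,0],"rot": [0,0,0]},
    {"fingers": 0.3,"xyz": [0,0,0],"rot": [0,0,0]}
  ]
}}

```text
t: 5.15
tool_pos: [0.5998, -0.0322, 0.0398]
tcp_rot: [0.001, -0.07, 0.998, 0.001]
wrist_force: [-1.9, 9.5, 5.1]
opening: 0.378
grasp_force: 29.9
```

Emit:
{"fn": "jog_arm", "kwargs": {
  "series": [
    {"fingers": 0.3,"xyz": [-0.02,0,0],"rot": [0,0,0]},
    {"fingers": 0.3,"xyz": [-0.02,0,0],"rot": [0,0,0]},
    {"fingers": 0.3,"xyz": [-0.02,0,0],"rot": [0,0,0]},
    {"fingers": 0.3,"xyz": [-0.02,0,0],"rot": [0,0,0]},
    {"fingers": 0.3,"xyz": [-0.02,0,0],"rot": [0,0,0]},
    {"fingers": 0.3,"xyz": [-0.02,0,0],"rot": [0,0,0]},
    {"fingers": 0.3,"xyz": [-0.02,0,0],"rot": [0,0,0]},
    {"fingers": 0.3,"xyz": [0,0,0],"rot": [0,0,0]}
  ]
}}

```text
t: 6.15
tool_pos: [0.6102, -0.0308, 0.0398]
tcp_rot: [0.001, -0.07, 0.998, 0.001]
wrist_force: [-2.1, 9.7, 5.6]
opening: 0.375
grasp_force: 30.0
```

Emit:
{"fn": "jog_arm", "kwargs": {
  "series": [
    {"fingers": 0.3,"xyz": [-0.012,0,0],"rot": [0,0,0]},
    {"fingers": 0.3,"xyz": [-0.012,0,0],"rot": [0,0,0]},
    {"fingers": 0.3,"xyz": [-0.012,0,0],"rot": [0,0,0]},
    {"fingers": 0.3,"xyz": [-0.012,0,0],"rot": [0,0,0]},
    {"fingers": 0.3,"xyz": [-0.012,0,0],"rot": [0,0,0]},
    {"fingers": 0.3,"xyz": [-0.012,0,0],"rot": [0,0,0]},
    {"fingers": 0.3,"xyz": [0,0,0],"rot": [0,0,0]},
    {"fingers": 0.3,"xyz": [0,0,0],"rot": [0,0,0]}
  ]
}}

```text
t: 7.15
tool_pos: [0.6131, -0.0304, 0.0396]
tcp_rot: [-0.002, -0.07, 0.998, 0.001]
wrist_force: [-28.7, 6.0, 19.9]
opening: 0.374
grasp_force: 31.4
```

The force rose to 28 N against 3 N of friction after 13.5 mm of travel, so the sleeve is at the stop. I release and go up.

Emit:
{"fn": "jog_arm", "kwargs": {
  "series": [
    {"fingers": 0.85,"xyz": [0,0,0],"rot": [0,0,0]},
    {"fingers": 0.85,"xyz": [0,0,0],"rot": [0,0,0]},
    {"fingers": 0.85,"xyz": [0,0,0],"rot": [0,0,0]},
    {"fingers": 0.85,"xyz": [0,0,-0.3],"rot": [0,0,0]},
    {"fingers": 0.85,"xyz": [0,0,-0.5],"rot": [0,0,0]},
    {"fingers": 0.85,"xyz": [0,0,-0.5],"rot": [0,0,0]},
    {"fingers": 0.85,"xyz": [0,0,-0.5],"rot": [0,0,0]},
    {"fingers": 0.85,"xyz": [0,0,0],"rot": [0,0,0]}
  ]
}}

```text
t: 8.15
tool_pos: [0.6163, -0.0313, 0.177]
tcp_rot: [0.002, -0.07, 0.998, -0.0]
wrist_force: [0.2, 0.2, -0.4]
opening: 0.853
grasp_force: 0.0
```

```bash
python3 - <<'E'
from h import *
o=readout.observe(); m=rot().as_matrix(); print(o["tool_pos"],o["wrist_force"],o["joints"]); d=np.array([.487,-.0468,o["tool_pos"][2]])-o["tool_pos"]
print("tool delta units",m.T@d/.075); print("yaw",np.degrees(np.arctan2(m[1,1],m[0,1])))
import cv2
i=viewer.grab_frame("scene")[:,:,::-1]; cv2.imwrite("pics/s3.png",cv2.resize(cv2.convertScaleAbs(i[150:300,180:350],alpha=1.5),None,fx=4,fy=4,interpolation=2))
E
```

```text
[ 0.61630817 -0.03128573  0.17701346] [ 0.19183143  0.23867185 -0.35983354] [-9.20301801e-02  7.12072491e-03  1.64345959e+00 -4.99423671e-05
  1.48596359e+00 -1.80198998e+00]
tool delta units [ 1.73611385  0.03430417 -0.00855361]
yaw 97.97354535674394
```

View pics/s3.png

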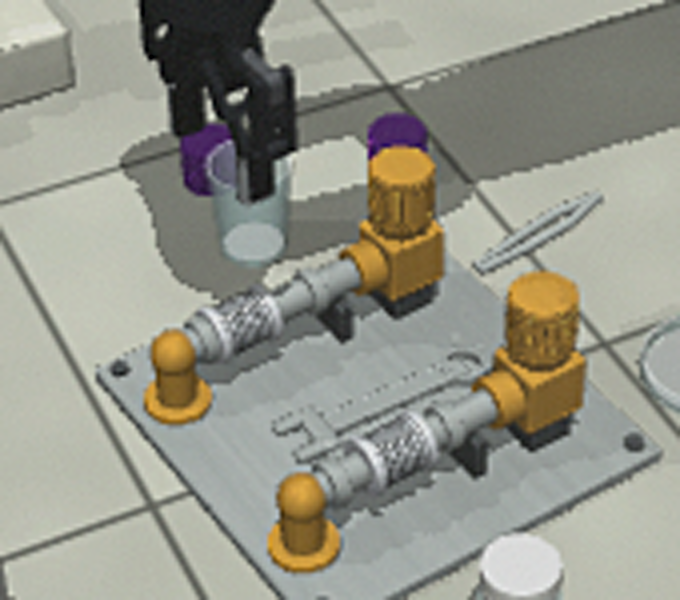

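The right sleeve at (238,322) now sits against its far collar, with nothing else moved. Next I go over the right cap at (402,165).

Emit:
{"fn": "jog_arm", "kwargs": {
  "series": [
    {"fingers": 0.85,"xyz": [0.434,0.0085,0],"rot": [0,0,0]},
    {"fingers": 0.85,"xyz": [0.434,0.0085,0],"rot": [0,0,0]},
    {"fingers": 0.85,"xyz": [0.434,0.0085,0],"rot": [0,0,0]},
    {"fingers": 0.85,"xyz": [0.434,0.0085,0],"rot": [0,0,0]},
    {"fingers": 0.85,"xyz": [0,0,0],"rot": [0,0,0.08]},
    {"fingers": 0.85,"xyz": [0,0,0],"rot": [0,0,0.08]},
    {"fingers": 0.85,"xyz": [0,0,0],"rot": [0,0,0.08]},
    {"fingers": 0.85,"xyz": [0,0,0],"rot": [0,0,0.08]}
  ]
}}

```text
t: 9.2
tool_pos: [0.4854, -0.0466, 0.1722]
tcp_rot: [-0.001, 0.25, 0.968, -0.0]
wrist_force: [0.8, 0.4, 0.7]
opening: 0.85
grasp_force: 0.0
```

Emit:
{"fn": "jog_arm", "kwargs": {
  "series": [
    {"fingers": 0.85,"xyz": [0,0,0],"rot": [0,0,0.08]},
    {"fingers": 0.85,"xyz": [0,0,0],"rot": [0,0,0.08]},
    {"fingers": 0.85,"xyz": [0,0,0],"rot": [0,0,0]},
    {"fingers": 0.85,"xyz": [0,0,0],"rot": [0,0,0]},
    {"fingers": 0.85,"xyz": [0,0,0],"rot": [0,0,0]},
    {"fingers": 0.85,"xyz": [0,0,0],"rot": [0,0,0]},
    {"fingers": 0.85,"xyz": [0,0,0],"rot": [0,0,0]},
    {"fingers": 0.85,"xyz": [0,0,0],"rot": [0,0,0]}
  ]
}}

```text
t: 10.2
tool_pos: [0.4858, -0.0467, 0.1735]
tcp_rot: [-0.0, 0.399, 0.917, -0.0]
wrist_force: [-0.5, -0.6, -0.7]
opening: 0.847
grasp_force: 0.0
```

```bash
python3 - <<'E'
from h import *
import cv2
o=readout.observe(); m=rot().as_matrix(); print(o["tool_pos"],o["joints"]); d=np.array([.487,-.0468,.098])-o["tool_pos"]
print("tool delta units",m.T@d/.075); print("yaw",np.degrees(np.arctan2(m[1,1],m[0,1])))
i=viewer.grab_frame("scene")[:,:,::-1]; cv2.imwrite("pics/s4.png",cv2.resize(cv2.convertScaleAbs(i[130:280,200:370],alpha=1.5),None,fx=4,fy=4,interpolation=2))
f=lambda P:(proj("scene",P)-[200,130])*4
print("tcp",f(o["tool_pos"]),"captop",f([.487,-.0468,.128]))
E
```

```text
[ 0.48580616 -0.046669    0.17354682] [-1.48032393e-01 -2.80751145e-01  1.90765120e+00 -2.04393947e-05
  1.51472969e+00 -8.98284990e-01]
tool delta units [-0.01214728  0.01049266  1.00729032]
yaw 42.9863730602791
tcp [321.59340413 186.11859397] captop [319.95455375 243.24612452]
```

View pics/s4.png

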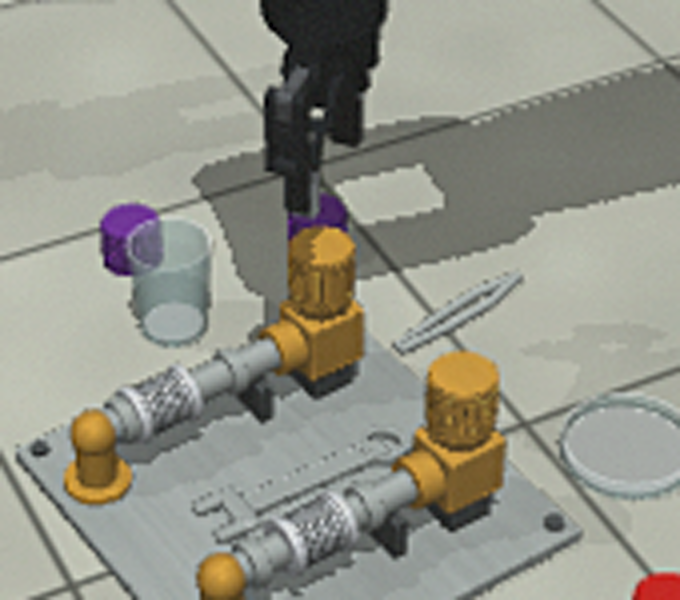

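The cap top at (322,246) lies within a pixel of the projection. I go down and grip.

Emit:
{"fn": "jog_arm", "kwargs": {
  "series": [
    {"fingers": 0.85,"xyz": [-0.012,0.01,0.25],"rot": [0,0,0]},
    {"fingers": 0.85,"xyz": [0,0,0.25],"rot": [0,0,0]},
    {"fingers": 0.85,"xyz": [0,0,0.25],"rot": [0,0,0]},
    {"fingers": 0.85,"xyz": [0,0,0.25],"rot": [0,0,0]},
    {"fingers": 0.85,"xyz": [0,0,0],"rot": [0,0,0]},
    {"fingers": 0.85,"xyz": [0,0,0],"rot": [0,0,0]},
    {"fingers": 0.4,"xyz": [0,0,0],"rot": [0,0,0]},
    {"fingers": 0.4,"xyz": [0,0,0],"rot": [0,0,0]}
  ]
}}

```text
t: 11.25
tool_pos: [0.4873, -0.0468, 0.0994]
tcp_rot: [0.001, 0.399, 0.917, 0.0]
wrist_force: [-0.7, -0.1, 0.8]
opening: 0.506
grasp_force: 30.5
```

Emit:
{"fn": "jog_arm", "kwargs": {
  "series": [
    {"fingers": 0.4,"xyz": [0,0,0],"rot": [0,0,0]},
    {"fingers": 0.4,"xyz": [0,0,0],"rot": [0,0,0]},
    {"fingers": 0.4,"xyz": [0,0,0],"rot": [0,0,0]},
    {"fingers": 0.4,"xyz": [0,0,0],"rot": [0,0,0]},
    {"fingers": 0.4,"xyz": [0,0,0],"rot": [0,0,0]},
    {"fingers": 0.4,"xyz": [0,0,0],"rot": [0,0,0]},
    {"fingers": 0.4,"xyz": [0,0,0],"rot": [0,0,0]},
    {"fingers": 0.4,"xyz": [0,0,0],"rot": [0,0,0]}
  ]
}}

```text
t: 12.25
tool_pos: [0.4873, -0.0468, 0.0994]
tcp_rot: [0.001, 0.399, 0.917, 0.0]
wrist_force: [-1.7, 0.7, 5.7]
opening: 0.51
grasp_force: 30.8
```

```bash
python3 - <<'E'
from h import *
o=readout.observe(); m=rot().as_matrix(); print(o["tool_pos"],o["wrist_force"],o["wrist_torque"],o["joints"][5],np.degrees(np.arctan2(m[1,1],m[0,1])))
E
```

```text
[ 0.48734182 -0.04684875  0.09940569] [-1.69363477  0.65306705  5.74974563] [-0.01441705  0.21039541  0.02140166] -0.8979965000867863 42.97630308678649
```

Well centred on the cap. I try about 14° clockwise seen from above (tool +z).

Emit:
{"fn": "jog_arm", "kwargs": {
  "series": [
    {"fingers": 0.4,"xyz": [0,0,0],"rot": [0,0,0.03]},
    {"fingers": 0.4,"xyz": [0,0,0],"rot": [0,0,0.03]},
    {"fingers": 0.4,"xyz": [0,0,0],"rot": [0,0,0.03]},
    {"fingers": 0.4,"xyz": [0,0,0],"rot": [0,0,0.03]},
    {"fingers": 0.4,"xyz": [0,0,0],"rot": [0,0,0]},
    {"fingers": 0.4,"xyz": [0,0,0],"rot": [0,0,0]},
    {"fingers": 0.4,"xyz": [0,0,0],"rot": [0,0,0]},
    {"fingers": 0.4,"xyz": [0,0,0],"rot": [0,0,0]}
  ]
}}

```text
t: 13.25
tool_pos: [0.4874, -0.0469, 0.0994]
tcp_rot: [0.001, 0.506, 0.863, 0.0]
wrist_force: [0.2, 0.1, 5.7]
opening: 0.509
grasp_force: 30.9
```

```bash
python3 - <<'E'
from h import *
o=readout.observe(); m=rot().as_matrix(); print(o["tool_pos"],o["wrist_force"],o["wrist_torque"],o["joints"][5],np.degrees(np.arctan2(m[1,1],m[0,1])))
E
```

```text
[ 0.48743423 -0.04687406  0.09940147] [0.2336848  0.09079385 5.68223329] [-0.05230002  0.02390316 -0.09329268] -0.6578876824293668 29.218517796923493
```

The torque is only 0.09 N m where slipping would give about 0.5 or more, so clockwise loosens. I carry on.

Emit:
{"fn": "jog_arm", "kwargs": {
  "series": [
    {"fingers": 0.4,"xyz": [0,0,0],"rot": [0,0,0.06]},
    {"fingers": 0.4,"xyz": [0,0,0],"rot": [0,0,0.06]},
    {"fingers": 0.4,"xyz": [0,0,0],"rot": [0,0,0.06]},
    {"fingers": 0.4,"xyz": [0,0,0],"rot": [0,0,0.06]},
    {"fingers": 0.4,"xyz": [0,0,0],"rot": [0,0,0.06]},
    {"fingers": 0.4,"xyz": [0,0,0],"rot": [0,0,0.06]},
    {"fingers": 0.4,"xyz": [0,0,0],"rot": [0,0,0]},
    {"fingers": 0.4,"xyz": [0,0,0],"rot": [0,0,0]}
  ]
}}

```text
t: 14.25
tool_pos: [0.4874, -0.0469, 0.0994]
tcp_rot: [0.001, 0.777, 0.629, 0.0]
wrist_force: [0.1, -0.7, 5.8]
opening: 0.509
grasp_force: 30.9
```

```bash
python3 - <<'E'
from h import *
o=readout.observe(); m=rot().as_matrix(); print(o["tool_pos"],o["wrist_force"],o["wrist_torque"],o["joints"][5],np.degrees(np.arctan2(m[1,1],m[0,1])))
E
```

```text
[ 0.48742804 -0.04690869  0.09940614] [ 0.10742159 -0.73184453  5.84367939] [-0.00982658  0.11721545 -0.08125733] 0.06213062135624905 -12.039345573909022
```

Emit:
{"fn": "jog_arm", "kwargs": {
  "series": [
    {"fingers": 0.4,"xyz": [0,0,0],"rot": [0,0,0.06]},
    {"fingers": 0.4,"xyz": [0,0,0],"rot": [0,0,0.06]},
    {"fingers": 0.4,"xyz": [0,0,0],"rot": [0,0,0.06]},
    {"fingers": 0.4,"xyz": [0,0,0],"rot": [0,0,0.06]},
    {"fingers": 0.4,"xyz": [0,0,0],"rot": [0,0,0.06]},
    {"fingers": 0.4,"xyz": [0,0,-0.05],"rot": [0,0,0]},
    {"fingers": 0.4,"xyz": [0,0,-0.05],"rot": [0,0,0]},
    {"fingers": 0.4,"xyz": [0,0,0],"rot": [0,0,0]}
  ]
}}

```text
t: 15.25
tool_pos: [0.4872, -0.0468, 0.1065]
tcp_rot: [0.0, 0.928, 0.372, 0.0]
wrist_force: [2.2, -1.0, -0.1]
opening: 0.507
grasp_force: 31.4
```

It rises freely past the 5 mm limit, so I lift to 10 cm.

Emit:
{"fn": "jog_arm", "kwargs": {
  "series": [
    {"fingers": 0.4,"xyz": [0,0,-0.12],"rot": [0,0,0]},
    {"fingers": 0.4,"xyz": [0,0,-0.2],"rot": [0,0,0]},
    {"fingers": 0.4,"xyz": [0,0,-0.23],"rot": [0,0,0]},
    {"fingers": 0.4,"xyz": [0,0,-0.23],"rot": [0,0,0]},
    {"fingers": 0.4,"xyz": [0,0,-0.23],"rot": [0,0,0]},
    {"fingers": 0.4,"xyz": [0,0,-0.15],"rot": [0,0,0]},
    {"fingers": 0.4,"xyz": [0,0,-0.08],"rot": [0,0,0]},
    {"fingers": 0.4,"xyz": [0,0,0],"rot": [0,0,0]}
  ]
}}

```text
t: 16.25
tool_pos: [0.487, -0.0468, 0.1992]
tcp_rot: [0.0, 0.929, 0.371, 0.0]
wrist_force: [-0.7, -0.9, -1.0]
opening: 0.508
grasp_force: 32.4
```

Emit:
{"fn": "jog_arm", "kwargs": {
  "series": [
    {"fingers": 0.4,"xyz": [0,0,0],"rot": [0,0,0]},
    {"fingers": 0.4,"xyz": [0,0,0],"rot": [0,0,0]},
    {"fingers": 0.4,"xyz": [0,0,0],"rot": [0,0,0]},
    {"fingers": 0.4,"xyz": [0,0,0],"rot": [0,0,0]},
    {"fingers": 0.4,"xyz": [0,0,0],"rot": [0,0,0]},
    {"fingers": 0.4,"xyz": [0,0,0],"rot": [0,0,0]},
    {"fingers": 0.4,"xyz": [0,0,0],"rot": [0,0,0]},
    {"fingers": 0.4,"xyz": [0,0,0],"rot": [0,0,0]}
  ]
}}

```text
t: 17.25
tool_pos: [0.487, -0.0468, 0.1991]
tcp_rot: [-0.0, 0.929, 0.371, 0.0]
wrist_force: [-0.6, 0.5, -2.0]
opening: 0.5
grasp_force: 32.4
```

```bash
python3 - <<'E'
from h import *
import cv2
o=readout.observe(); print(o["tool_pos"],o["wrist_force"],o["opening"],o["t"])
i=viewer.grab_frame("scene")[:,:,::-1]; cv2.imwrite("pics/s5.png",cv2.resize(cv2.convertScaleAbs(i[130:280,200:370],alpha=1.5),None,fx=4,fy=4,interpolation=2))
E
```

```text
[ 0.48699124 -0.04681026  0.19908198] [-0.61678906  0.53235391 -1.99856307] 0.5000093483992708 17.25
```

View pics/s5.png

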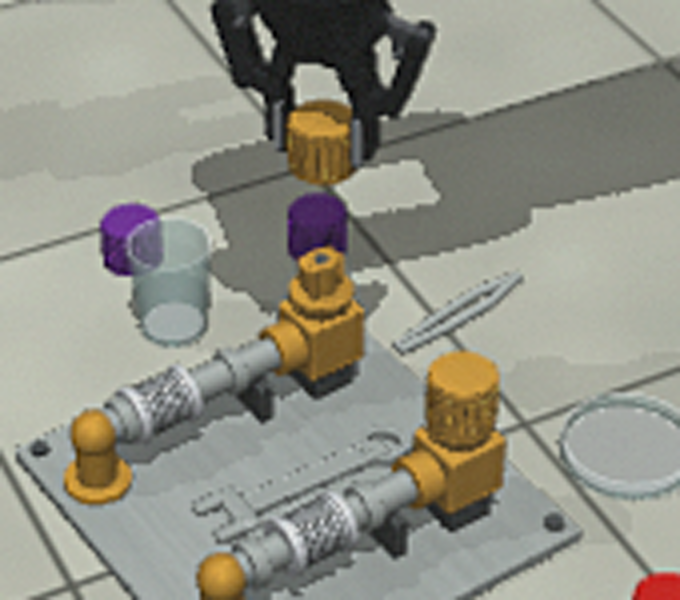

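The cap is held upright at (322,143) above the bare spigot at (320,270). The sleeve at (165,395) is at its far stop and everything else is unmoved, so I hand in.

```bash
python3 -c "
from rig import arm
print(arm.job_done())"
```

```text
the job is handed in; nothing more can be done
None
```

The job is handed in: the microscope-side (right) line's sleeve is at its far stop, and its cap, which loosened clockwise (left-hand thread), is held mouth down about 10 cm above its seat, with nothing else seen to have moved.

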